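Find the unlatched flap of the scrap box

ROBOT

A 7-joint arm with a two-finger parallel gripper is mounted at the origin on the work surface. World frame = base frame: x ahead of the robot, y to its left, z up, the work surface at z = 0. Lengths are in mm, angles in rad, forces in N, time in s.
With the tool pointing down it reaches from about 400 to 900 mm from the base axis. Payload 5.5 kg.
Tool frame: the origin (TCP) lies where the fingers leave the gripper's body, on its centre line; the fingertips stand 66 mm ahead of it and the grasp point (between the pads) lies 47 mm ahead of it; z points along the fingers, y is the direction in which the jaws open and shut (so a half turn about z gives the same grasp; the last joint's range is limited). The gripper opens to 92 mm and grips with 3 to 60 N. Pads are 19 mm wide; open, the fingers measure 130 mm over their backs; the gripper's body (75 mm by 190 mm) begins 47 mm behind the grasp point.
Start: joints at [1.55, 0.501, -0.427, 1.55, 0.221, 1.138, -0.21], TCP at [182.035, -623.989, 292.229] pointing down, gripper open.
Joint ranges: [-2.88, 2.88], [-0.31, 2.03], [-1.54, 1.56], [0.2, 2.42], [-1.41, 4.55], [0.19, 2.02], [-2.57, 2.57]. Speed limits (rad/s): [2.57, 2.57, 3.14, 3.14, 3.14, 3.14, 3.14].

INTERFACE

Orientations are given as a 3x3 rotation matrix whose columns are the frame's x, y, z axes.
In Python, from rig import sensors, vision, order gives the robot as it stands.
- The arm moves only by the shell command python3 -m inch 'ROWS'. ROWS is JSON, a list of rows, each a list of 7 numbers: the opening in per cent of the stroke, from 0 (shut) to 100 (fully open), then the shift along the world's x, y, z in mm, then the turn, a rotation vector about the world's x, y, z in rad. A call has 1 to 12 rows; each row shifts and turns the pose as measured when the row begins; what a row does not reach is not made up. A row lasts 1/8 s, in which the tool goes at most 62.5 mm and 10.7 degrees, less where a joint would pass 70% of its speed; a pose out of reach is approached as far as the arm can. A call with a gripper value outside its range is refused whole. The fingers move at their own pace and stop on an object; the grip force is fixed at half the most. Time passes only in rows, so rows that do not move let the fingers close. It gives the time, the measured TCP pose, the force and the opening at its end, in the units of the state.
- sensors.get_state(): the state, without advancing time (a new reading comes with each control period).
- vision.read_camera(name): name is "side" or "top"; returns a dict with "img" (420x560x3 uint8, red, green, blue), "vfov" (degrees; the focal length in pixels is half the picture's height over the tangent of half this angle, whatever the lens; pixels are square), "cx", "cy" (the principal point, pixels), "k1" (the pictures are not rectified: a ray, as slopes to the right and down, at radius r is drawn at 1 + k1 r^2 times it, then the intrinsics apply), "cam_to_world" (4x4, takes a point from camera to world coordinates). Camera axes: x right, y down, z forward; pixel columns grow to the right and rows downward; lengths in mm; the calibration is good to about 2 mm. A picture is of the moment at which its call begins. There is no depth.
- order.close_job(): hands the job in, once; it reports no verdict.
Trained networks look in a picture, given as the dict that the camera call returned (one of the last four; its "shot" number tells which), for a name from the list of things; names that differ only in an ending like _2 or _b are one class to them, and where a whole thing is asked for, a point or a joint stands for the part that bears it (a point fixed in the world has none). Each returns a list of dicts, best first, with "score" (0 to 1); they miss things now and then, are a little off and sometimes report something else, mostly with a low value. They report only what shows in the picture. A call takes as long as a camera call.
- vision.regions_of(picture, name): "region" (420x560 bool, what is visible of it) and "rect" ([left, top, right, bottom] in pixels, round what is visible of it).
- vision.landmark_of(picture, name): "uv" ([column, row] in pixels: a listed point, or the origin of a listed thing).
The state is a dict: "time_s": time; "joint_pos": joint angles; "qd": joint speeds; "joint_efforts": joint torques, N m; "eef_pos": TCP position; "tcp_rot": TCP orientation; "contact_force": force on the tool from outside, world axes, zero at the start; "wrist_torque": the same for the moment, N m; "width": finger opening in mm.
Only numpy, scipy, OpenCV 4.12 (cv2) and the standard library are available. Lean on these libraries where they do the work, as an engineer would, in place of code of your own. Each camera call takes 0.05 s, during which the arm holds its last target.

TASK

Three of the four flaps on the red scrap box are latched from below and one is loose: press gently on the yellow marks, one flap after another, until you find the flap that rocks, then push its marked end down until it is wide open against its stop, and take the hand away leaving it open. Use fingertips only: pick nothing up, do not force the latched flaps, and leave the bottle, filter, carton and spanner where they are.

Things in the scene. Friction and masses are not known exactly. Their poses are not given: they have to be found in the camera images.
- scrap_box: Fixed red steel scrap box on the bench, 150 (x) by 344 (y) by 100 mm high, four compartments in a row along its y, each covered by one of the four flaps. Origin: centre of its underside, on the bench (z = 0). Its x axis points away from its front, z up. Does not move.
- bay1: Fixed black frame of flap 1, 134 (x) by 82 (y) mm, one of four alike, 82 mm apart in the box's top; their order varies. Origin: middle of the flap's pivot line, level with the shut flap's top face, 100 mm above the bench. The pivot line is its y; the yellow mark lies towards its -x; z up. The opening spans x -87 to +27, y -37 to +37 mm, with 90 mm of empty depth.
- flap1 (a joint): Turn of flap 1, rad: 0 shut, positive with the marked end down. Grey metal, 110 by 70 by 4 mm, from 85 mm on the marked side of the pivot to 25 mm beyond. If it is the loose one, it turns from -0.08 to a stop at 0.9 (wide open) under about 2 N on the mark and stays where left; if latched, it gives on a springy seal, 3 N per mm at the mark, and stops dead at 0.06.
- mark1 (a point): Centre of the round yellow press mark (26 mm across) on the top face of flap 1, 65 mm from the pivot line, midway across the flap; it moves with the flap. Shut, it is at bay1 frame x = -65, y = 0, z = 0 mm.
- bay2: Fixed black frame of flap 2, 134 (x) by 82 (y) mm, one of four alike, 82 mm apart in the box's top; their order varies. Origin: middle of the flap's pivot line, level with the shut flap's top face, 100 mm above the bench. The pivot line is its y; the yellow mark lies towards its -x; z up. The opening spans x -87 to +27, y -37 to +37 mm, with 90 mm of empty depth.
- flap2 (a joint): Turn of flap 2, rad: 0 shut, positive with the marked end down. Grey metal, 110 by 70 by 4 mm, from 85 mm on the marked side of the pivot to 25 mm beyond. If it is the loose one, it turns from -0.08 to a stop at 0.9 (wide open) under about 2 N on the mark and stays where left; if latched, it gives on a springy seal, 3 N per mm at the mark, and stops dead at 0.06.
- mark2 (a point): Centre of the round yellow press mark (26 mm across) on the top face of flap 2, 65 mm from the pivot line, midway across the flap; it moves with the flap. Shut, it is at bay2 frame x = -65, y = 0, z = 0 mm.
- bay3: Fixed black frame of flap 3, 134 (x) by 82 (y) mm, one of four alike, 82 mm apart in the box's top; their order varies. Origin: middle of the flap's pivot line, level with the shut flap's top face, 100 mm above the bench. The pivot line is its y; the yellow mark lies towards its -x; z up. The opening spans x -87 to +27, y -37 to +37 mm, with 90 mm of empty depth.
- flap3 (a joint): Turn of flap 3, rad: 0 shut, positive with the marked end down. Grey metal, 110 by 70 by 4 mm, from 85 mm on the marked side of the pivot to 25 mm beyond. If it is the loose one, it turns from -0.08 to a stop at 0.9 (wide open) under about 2 N on the mark and stays where left; if latched, it gives on a springy seal, 3 N per mm at the mark, and stops dead at 0.06.
- mark3 (a point): Centre of the round yellow press mark (26 mm across) on the top face of flap 3, 65 mm from the pivot line, midway across the flap; it moves with the flap. Shut, it is at bay3 frame x = -65, y = 0, z = 0 mm.
- bay4: Fixed black frame of flap 4, 134 (x) by 82 (y) mm, one of four alike, 82 mm apart in the box's top; their order varies. Origin: middle of the flap's pivot line, level with the shut flap's top face, 100 mm above the bench. The pivot line is its y; the yellow mark lies towards its -x; z up. The opening spans x -87 to +27, y -37 to +37 mm, with 90 mm of empty depth.
- flap4 (a joint): Turn of flap 4, rad: 0 shut, positive with the marked end down. Grey metal, 110 by 70 by 4 mm, from 85 mm on the marked side of the pivot to 25 mm beyond. If it is the loose one, it turns from -0.08 to a stop at 0.9 (wide open) under about 2 N on the mark and stays where left; if latched, it gives on a springy seal, 3 N per mm at the mark, and stops dead at 0.06.
- mark4 (a point): Centre of the round yellow press mark (26 mm across) on the top face of flap 4, 65 mm from the pivot line, midway across the flap; it moves with the flap. Shut, it is at bay4 frame x = -65, y = 0, z = 0 mm.
- oil_bottle: Loose green oil bottle, 68 mm across, 200 mm tall, standing beside the box's -y end. Origin: centre of its underside. Bystander.
- oil_filter: Loose blue oil filter canister, 72 mm across, 78 mm tall, standing in front of the box. Origin: centre of its underside. Bystander.
- plug_box: Loose small carton, 50 by 90 by 45 mm high, beside the box's +y end. Origin: centre of its underside. Bystander.
- spanner: Loose steel spanner, 160 mm long along its x, lying in front of the box. Origin: on its underside. Bystander.

How it is judged (in metres and radians):
At the end, for the whole second after the job is handed in: The loose flap stays open by more than 0.7 rad (its stop is at 0.9), and all flaps are at rest; bottle, filter, carton and spanner are within 30 mm of where they began and still upright (value of joint any of flap1, flap2, flap3, flap4 above 0.7 rad and velocity of joint flap1 between -0.05 and 0.05 rad/s and velocity of joint flap2 between -0.05 and 0.05 rad/s and velocity of joint flap3 between -0.05 and 0.05 rad/s and velocity of joint flap4 between -0.05 and 0.05 rad/s and distance of each of oil_bottle, oil_filter, plug_box, spanner from where it was at the start of the episode below 0.03 m and angle between each of oil_bottle, oil_filter, plug_box's own z axis and vertical below 0.3 rad); the robot touches nothing.
It fails at once if A flap that does not turn is forced: pressed with more than 40 N ((contact force between bay1 and anything else above 40 N and value of joint flap1 below 0.1 rad) or (contact force between bay2 and anything else above 40 N and value of joint flap2 below 0.1 rad) or (contact force between bay3 and anything else above 40 N and value of joint flap3 below 0.1 rad) or (contact force between bay4 and anything else above 40 N and value of joint flap4 below 0.1 rad)).
It fails at once if A thing standing round the box is shifted or lifted by more than 30 mm, or tipped by more than 0.3 rad (distance of any of oil_bottle, oil_filter, plug_box, spanner from where it was at the start of the episode above 0.03 m or angle between any of oil_bottle, oil_filter, plug_box's own z axis and vertical above 0.3 rad).
It also fails if it takes over 45 s, if anything falls off the work surface, if the arm or the gripper's body presses on something with over 40 N, if the wrist force passes 120 N, or if a joint passes its speed limit or range.

## Working session

There is one attempt and no reset: what is moved stays moved. The work goes in short steps, Python scripts to look and compute and a shell command to move; the robot and the scene stay as the last step left them, time stands still between calls to the robot, and variables do not carry over. Pictures are saved under pics/ and viewed, and the job is handed in when it is done.

```bash
mkdir -p pics; ls
cat > h.py <<'E'
import numpy as np,cv2
from rig import sensors,vision,order
def K(p):
    h,w=p["img"].shape[:2]; f=h/2/np.tan(np.radians(p["vfov"])/2); return f
def ray(p,uv):
    f=K(p); d=np.array([(uv[0]-p["cx"])/f,(uv[1]-p["cy"])/f]); u=d.copy()
    for _ in range(30): u=d/(1+p["k1"]*(u@u))
    T=np.array(p["cam_to_world"]); return T[:3,3],T[:3,:3]@np.array([u[0],u[1],1])
def atz(p,uv,z):
    o,d=ray(p,uv); return o+d*(z-o[2])/d[2]
def proj(p,X):
    T=np.array(p["cam_to_world"]); c=T[:3,:3].T@(np.array(X)-T[:3,3]); s=c[:2]/c[2]; s=s*(1+p["k1"]*(s@s)); f=K(p)
    return s*f+np.array([p["cx"],p["cy"]])
def save(p,n): cv2.imwrite(f"pics/{n}.png",p["img"][:,:,::-1])
E
python3 - <<'E'
from h import *
np.set_printoptions(precision=1,suppress=True)
for c in("top","side"):
    p=vision.read_camera(c); save(p,c+"0")
    print(c,np.array(p["cam_to_world"])[:3,3])
    for i in"1234":
        for n,z in(("mark",100),("bay",100)):
            r=vision.landmark_of(p,n+i)
            print(n+i,[(np.array(q["uv"]),round(q["score"],2),atz(p,q["uv"],z)[:2]) for q in r[:3]])
    for n in("oil_bottle","oil_filter","plug_box","spanner","scrap_box"):
        r=vision.landmark_of(p,n); print(n,[(np.array(q["uv"]),round(q["score"],2),atz(p,q["uv"],0)[:2]) for q in r[:1]])
s=sensors.get_state(); print(s["eef_pos"],s["tcp_rot"],s["contact_force"],s["width"],s["time_s"])
E
```

```text
pics
top [ 473.2   39.2 1055.9]
mark1 [(array([283.7, 222.2]), 0.97, array([519.7,  19.8])), (array([350.6, 202. ]), 0.96, array([ 564.6, -140.3])), (array([318.5, 212.5]), 0.76, array([541. , -63.1]))]
bay1 [(array([343. , 177.2]), 0.94, array([ 624.5, -124.2])), (array([275.9, 197.2]), 0.9, array([579.3,  37.1])), (array([311.8, 188.4]), 0.75, array([598.8, -48.7]))]
mark2 [(array([283.7, 222.2]), 0.97, array([519.7,  19.8])), (array([350.6, 202. ]), 0.96, array([ 564.6, -140.3])), (array([318.5, 212.5]), 0.76, array([541. , -63.1]))]
bay2 [(array([343. , 177.2]), 0.94, array([ 624.5, -124.2])), (array([275.9, 197.2]), 0.9, array([579.3,  37.1])), (array([311.8, 188.4]), 0.75, array([598.8, -48.7]))]
mark3 [(array([283.7, 222.2]), 0.97, array([519.7,  19.8])), (array([350.6, 202. ]), 0.96, array([ 564.6, -140.3])), (array([318.5, 212.5]), 0.76, array([541. , -63.1]))]
bay3 [(array([343. , 177.2]), 0.94, array([ 624.5, -124.2])), (array([275.9, 197.2]), 0.9, array([579.3,  37.1])), (array([311.8, 188.4]), 0.75, array([598.8, -48.7]))]
mark4 [(array([283.7, 222.2]), 0.97, array([519.
[... 1698 characters left out ...]
), 0.96, array([517.1,  13.6])), (array([248.2, 191.8]), 0.79, array([492.4,  95.8])), (array([354.8, 245.5]), 0.56, array([ 552.5, -137.5]))]
bay4 [(array([373.7, 219.7]), 0.92, array([ 625.8, -115. ])), (array([335. , 207.1]), 0.58, array([593.9, -44.7])), (array([269.1, 175.7]), 0.58, array([554.9, 108.6]))]
oil_bottle []
oil_filter [(array([213.8, 260.8]), 0.59, array([380.3,  67.5]))]
plug_box [(array([207.8, 183.8]), 0.93, array([499., 273.]))]
spanner [(array([299.3, 310.7]), 0.74, array([ 434.7, -128.5]))]
scrap_box [(array([307. , 241.3]), 0.86, array([557.7, -10.5]))]
[ 182.1 -624.   292.2] [[ 1.   0.3  0. ]
 [ 0.3 -1.   0. ]
 [ 0.   0.  -1. ]] [ 0.3 -0.   0.1] 91.4225833153184 1.4
```

View pics/top0.png

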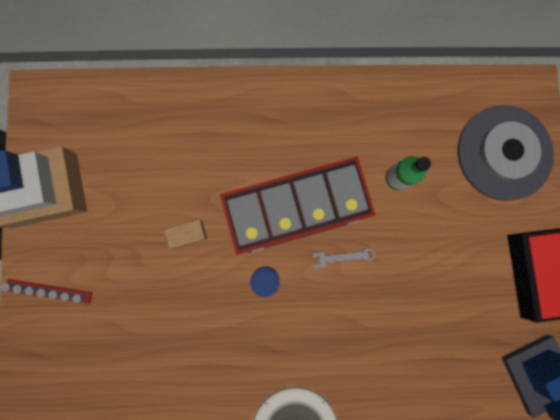

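View pics/side0.png

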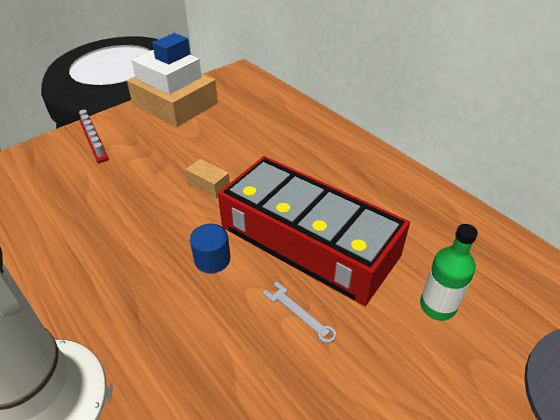

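Run:
```python
from h import *
np.set_printoptions(precision=3,suppress=True)
for c in("top","side"):
    p=vision.read_camera(c)
    hsv=cv2.cvtColor(p["img"],cv2.COLOR_RGB2HSV)
    m=cv2.inRange(hsv,(20,120,100),(35,255,255))
    n,l,st,ce=cv2.connectedComponentsWithStats(m)
    for i in range(1,n):
        if st[i,4]>15: print(c,ce[i],st[i,4],atz(p,ce[i],100))
s=sensors.get_state(); print(s["tcp_rot"])
```

```text
top [351.312 204.35 ] 80 [ 558.963 -141.855  100.   ]
top [318.266 213.747] 79 [538.079 -62.454 100.   ]
top [284.741 223.383] 81 [516.813  17.433 100.   ]
top [251.383 232.741] 81 [496.333  96.334 100.   ]
side [249.062 190.381] 97 [496.217  98.1   100.   ]
side [282.832 207.093] 107 [517.242  18.473 100.   ]
side [319.235 225.109] 119 [538.2   -60.876 100.   ]
side [358.341 244.791] 129 [ 558.496 -140.355  100.   ]
[[ 0.96  0.28  0.  ]
 [ 0.28 -0.96 -0.  ]
 [ 0.    0.   -1.  ]]
```

Both views agree on the marks. They are yellow blobs in the top view at about (351,204), (318,214), (285,223) and (251,233). In world coordinates they lie at A(559,-141), B(538,-61.5), C(517,18) and D(496,97), with the box yaw at about 0.256. The bottle stands clear at the right, near (640,-282). I'll approach A first with the gripper shut.

```bash
python3 -m inch '[[0,34,44,0,0,0,-0.028],[0,34,44,0,0,0,0],[0,34,44,0,0,0,0],[0,34,44,0,0,0,0],[0,34,44,0,0,0,0],[0,34,44,0,0,0,0],[0,34,44,0,0,0,0],[0,34,44,0,0,0,0],[0,34,44,0,0,0,0],[0,34,44,0,0,0,0],[0,34,44,0,0,0,0],[0,0,0,0,0,0,0]]'
```

```text
time_s: 3.0
eef_pos: [563.8, -123.6, 295.0]
tcp_rot: [[0.969, 0.248, 0.007], [0.248, -0.969, -0.005], [0.005, 0.006, -1.0]]
contact_force: [-1.0, -0.0, -0.4]
width: 0.4
```

```bash
python3 -m inch '[[0,-2,-9,-50,0,0,0],[0,-2,-8,-50,0,0,0],[0,0,0,0,0,0,0]]'
python3 - <<'E'
from h import *
p=vision.read_camera("side"); save(p,"s1")
print(sensors.get_state()["eef_pos"])
E
```

```text
time_s: 3.38
eef_pos: [560.0, -142.3, 194.2]
tcp_rot: [[0.969, 0.248, 0.009], [0.248, -0.969, -0.007], [0.007, 0.009, -1.0]]
contact_force: [-1.1, 0.0, 0.4]
width: 0.2
[ 561.87364419 -141.87998025  196.63334875]
```

View pics/s1.png

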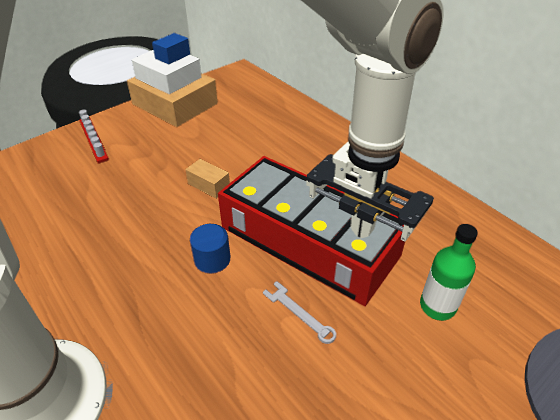

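The fingertips hang just above mark A at (358,235) in the picture, and the bottle is clear. I'll lower gently.

```bash
python3 -m inch '[[0,0,0,-8,0,0,0],[0,0,0,-8,0,0,0],[0,0,0,-5,0,0,0],[0,0,0,0,0,0,0]]'
```

```text
time_s: 3.92
eef_pos: [565.2, -142.4, 180.2]
tcp_rot: [[0.969, 0.248, 0.022], [0.248, -0.969, -0.011], [0.019, 0.016, -1.0]]
contact_force: [0.2, -0.1, -0.9]
width: 0.3
```

```bash
python3 -m inch '[[0,-6,1,-6,0.011,0.022,0],[0,0,0,-4,0.003,0.005,0]]'; python3 -m inch '[[0,0,0,-3,0.003,0.005,0]]';python3 -m inch '[[0,0,0,-2,0.003,0.005,0]]'
```

```text
time_s: 4.18
eef_pos: [559.1, -141.2, 170.4]
tcp_rot: [[0.969, 0.248, -0.006], [0.248, -0.969, 0.004], [-0.005, -0.005, -1.0]]
contact_force: [0.0, 0.2, -0.2]
width: 1.0
time_s: 4.3
eef_pos: [559.1, -141.2, 167.1]
tcp_rot: [[0.969, 0.248, -0.011], [0.248, -0.969, 0.007], [-0.009, -0.01, -1.0]]
contact_force: [0.5, 0.0, 0.1]
width: 0.7
time_s: 4.42
eef_pos: [559.2, -141.4, 164.9]
tcp_rot: [[0.969, 0.248, -0.017], [0.248, -0.969, 0.01], [-0.014, -0.014, -1.0]]
contact_force: [-0.3, -0.4, 4.1]
width: 0.5
```

Contact, 4.1 N. Another 1.5 mm will show whether it is stiff.

```bash
python3 -m inch '[[0,0,0,-1.5,-0.009,-0.017,0]]'
```

```text
time_s: 4.55
eef_pos: [558.7, -141.1, 163.4]
tcp_rot: [[0.969, 0.248, -0.001], [0.248, -0.969, 0.001], [-0.001, -0.002, -1.0]]
contact_force: [-5.1, 1.6, 8.8]
width: 0.2
```

```bash
python3 -m inch '[[0,0,0,-1,0,0,0]]'
```

```text
time_s: 4.68
eef_pos: [558.6, -141.0, 163.1]
tcp_rot: [[0.969, 0.248, -0.001], [0.248, -0.969, 0.0], [-0.0, -0.001, -1.0]]
contact_force: [-3.4, -0.4, 11.2]
width: 0.5
```

A pushes back at about 3 N per mm, so it is latched. Next is B.

```bash
python3 -m inch '[[0,0,0,10,0,0,0],[0,0,0,10,0,0,0],[0,-10,40,0,0,0,0],[0,-10,40,0,0,0,0],[0,0,0,0,0,0,0]]'
```

```text
time_s: 5.3
eef_pos: [539.1, -59.6, 186.2]
tcp_rot: [[0.969, 0.246, 0.004], [0.246, -0.969, -0.0], [0.004, 0.001, -1.0]]
contact_force: [1.1, 0.1, -0.7]
width: 0.5
```

```bash
python3 -m inch '[[0,-1,-2,-9,0,0.003,0],[0,0,0,-7,0,0.003,0]]'; python3 -m inch '[[0,0,0,-3,0,0,0]]'
```

```text
time_s: 5.55
eef_pos: [538.8, -63.6, 170.2]
tcp_rot: [[0.97, 0.245, -0.001], [0.245, -0.97, -0.002], [-0.001, 0.002, -1.0]]
contact_force: [-0.4, -0.6, -0.5]
width: 0.3
time_s: 5.68
eef_pos: [538.7, -64.6, 166.3]
tcp_rot: [[0.97, 0.243, -0.002], [0.243, -0.97, -0.002], [-0.002, 0.002, -1.0]]
contact_force: [-0.3, -0.3, 0.1]
width: 0.6
```

```bash
python3 -m inch '[[0,0,0,-2,0,0,0]]'; python3 -m inch '[[0,0,0,-1,0,0,0]]'
```

```text
time_s: 5.8
eef_pos: [538.7, -64.9, 164.0]
tcp_rot: [[0.97, 0.242, -0.002], [0.242, -0.97, -0.002], [-0.003, 0.001, -1.0]]
contact_force: [-1.5, 1.5, 6.4]
width: 0.3
time_s: 5.92
eef_pos: [538.8, -64.9, 163.3]
tcp_rot: [[0.97, 0.242, -0.003], [0.242, -0.97, -0.001], [-0.003, 0.001, -1.0]]
contact_force: [-3.8, 1.1, 8.5]
width: 0.4
```

B is also latched, at 8.5 N and rising about 3 N per mm. Next is C at (517,18).

```bash
python3 -m inch '[[0,0,0,10,0,0,0],[0,0,0,10,0,0,0],[0,-11,41,0,0,0,0],[0,-11,42,0,0,0,0.012],[0,0,0,0,0,0,0]]'
```

```text
time_s: 6.55
eef_pos: [517.5, 18.2, 186.4]
tcp_rot: [[0.968, 0.25, 0.001], [0.25, -0.968, -0.002], [0.0, 0.002, -1.0]]
contact_force: [-0.1, 0.4, 0.4]
width: 0.6
```

```bash
python3 -m inch '[[0,0,0,-9,0,0,0],[0,0,1,-7,0,0,0]]'; python3 -m inch '[[0,0,0,-3,0,0,0]]'
```

```text
time_s: 6.8
eef_pos: [518.4, 17.1, 170.4]
tcp_rot: [[0.969, 0.247, 0.003], [0.247, -0.969, -0.004], [0.002, 0.004, -1.0]]
contact_force: [-0.8, 0.2, -0.4]
width: 0.1
time_s: 6.92
eef_pos: [518.3, 16.1, 166.5]
tcp_rot: [[0.969, 0.246, 0.001], [0.246, -0.969, -0.004], [0.0, 0.004, -1.0]]
contact_force: [0.2, -0.2, 1.1]
width: 0.4
```

```bash
python3 -m inch '[[0,0,0,-2,0,0,0]]'; python3 -m inch '[[0,0,0,-1,0,0,0]]'
```

```text
time_s: 7.05
eef_pos: [518.3, 15.8, 164.2]
tcp_rot: [[0.97, 0.245, 0.001], [0.245, -0.97, -0.004], [0.0, 0.004, -1.0]]
contact_force: [-1.2, 0.8, 5.3]
width: 0.2
time_s: 7.18
eef_pos: [518.4, 15.8, 163.5]
tcp_rot: [[0.97, 0.244, 0.001], [0.244, -0.97, -0.004], [-0.0, 0.004, -1.0]]
contact_force: [-3.2, 0.7, 8.3]
width: 0.6
```

C is latched too. Next is D at (496,97).

```bash
python3 -m inch '[[0,0,0,10,0,0,0],[0,0,0,10,0,0,0],[0,-11,41,0,0,0,0],[0,-11,41,0,0,0,0.01],[0,0,0,0,0,0,0]]'
```

```text
time_s: 7.8
eef_pos: [497.3, 98.0, 186.9]
tcp_rot: [[0.968, 0.25, 0.004], [0.25, -0.968, -0.004], [0.003, 0.005, -1.0]]
contact_force: [0.7, -0.4, 0.1]
width: 0.5
```

```bash
python3 -m inch '[[0,0,0,-9,0,0,0],[0,0,0,-7,0,0,0]]'; python3 -m inch '[[0,0,0,-3,0,0,0]]';python3 -m inch '[[0,0,0,-2,0,0,0]]'; python3 -m inch '[[0,0,0,-1,0,0,0]]'
```

```text
time_s: 8.05
eef_pos: [498.3, 96.2, 170.9]
tcp_rot: [[0.969, 0.248, 0.006], [0.248, -0.969, -0.005], [0.004, 0.006, -1.0]]
contact_force: [-0.2, 0.2, 0.3]
width: 0.6
time_s: 8.18
eef_pos: [498.2, 95.0, 167.0]
tcp_rot: [[0.969, 0.247, 0.005], [0.247, -0.969, -0.006], [0.003, 0.007, -1.0]]
contact_force: [0.4, 0.2, 0.2]
width: 0.5
time_s: 8.3
eef_pos: [498.2, 94.5, 164.6]
tcp_rot: [[0.969, 0.246, 0.004], [0.246, -0.969, -0.006], [0.003, 0.006, -1.0]]
contact_force: [-1.2, 1.5, 0.5]
width: 0.7
time_s: 8.43
eef_pos: [498.3, 94.5, 163.5]
tcp_rot: [[0.969, 0.245, 0.004], [0.245, -0.969, -0.005], [0.002, 0.006, -1.0]]
contact_force: [-0.2, 0.9, 2.4]
width: 0.7
```

D gives at about 2 N where the others gave about 8 N, so it is the loose flap. I'll push it down, drifting toward the pivot.

```bash
python3 -m inch '[[0,1,1.5,-3,0,0,0],[0,1.5,1.5,-5,0,0,0],[0,1.5,1,-5,0,0,0],[0,1.5,0.5,-5,0,0,0]]'
```

```text
time_s: 8.93
eef_pos: [503.8, 97.3, 144.4]
tcp_rot: [[0.97, 0.244, 0.003], [0.244, -0.97, -0.008], [0.001, 0.009, -1.0]]
contact_force: [-1.1, -1.6, 2.7]
width: 0.5
```

```bash
python3 -m inch '[[0,1.5,1,-5,0,0,0],[0,1.5,0.5,-5,0,0,0],[0,1.5,0.5,-5,0,0,0]]'; python3 -m inch '[[0,1,0.5,-4,0.007,0,0]]'
```

```text
time_s: 9.3
eef_pos: [510.3, 100.1, 129.1]
tcp_rot: [[0.97, 0.244, 0.006], [0.244, -0.97, -0.007], [0.004, 0.008, -1.0]]
contact_force: [-0.6, -0.2, 3.7]
width: 0.3
time_s: 9.43
eef_pos: [511.3, 100.9, 124.7]
tcp_rot: [[0.97, 0.244, 0.006], [0.244, -0.97, 0.001], [0.006, 0.001, -1.0]]
contact_force: [-0.8, -0.5, 3.0]
width: 0.6
```

```bash
python3 -m inch '[[0,0,0,-3,0,0.005,0]]'; python3 -m inch '[[0,0,0,-2.5,0,0.003,0]]'
```

```text
time_s: 9.55
eef_pos: [511.1, 101.1, 121.4]
tcp_rot: [[0.97, 0.244, 0.0], [0.244, -0.97, 0.001], [0.001, -0.001, -1.0]]
contact_force: [-0.5, 0.3, 3.5]
width: 0.4
time_s: 9.68
eef_pos: [510.9, 101.3, 118.6]
tcp_rot: [[0.97, 0.244, -0.003], [0.244, -0.97, 0.001], [-0.003, -0.002, -1.0]]
contact_force: [-0.7, 0.5, 2.5]
width: 0.4
```

```bash
python3 -m inch '[[0,0,0,-2,0,0,0]]'; python3 -m inch '[[0,0,0,-1,0,0,0]]'
```

```text
time_s: 9.8
eef_pos: [510.7, 101.3, 116.3]
tcp_rot: [[0.97, 0.244, -0.004], [0.244, -0.97, 0.001], [-0.003, -0.002, -1.0]]
contact_force: [-1.3, -0.3, 2.3]
width: 0.5
time_s: 9.93
eef_pos: [510.5, 101.4, 115.2]
tcp_rot: [[0.97, 0.244, -0.004], [0.245, -0.97, 0.001], [-0.004, -0.002, -1.0]]
contact_force: [-0.6, -0.8, 4.9]
width: 0.4
```

```bash
python3 -m inch '[[0,1,0.3,-1,0,0,0]]'; python3 -m inch '[[0,1,0.3,-1,0,0,0]]'
```

```text
time_s: 10.05
eef_pos: [511.1, 101.6, 114.5]
tcp_rot: [[0.97, 0.244, -0.005], [0.245, -0.97, 0.0], [-0.005, -0.002, -1.0]]
contact_force: [-5.9, -1.8, 15.6]
width: 0.8
time_s: 10.18
eef_pos: [511.4, 101.7, 114.4]
tcp_rot: [[0.97, 0.245, -0.006], [0.245, -0.97, -0.001], [-0.007, -0.0, -1.0]]
contact_force: [-8.1, -1.6, 19.4]
width: 0.8
```

The force jumped to 19 N, so the flap is on its stop. I'll withdraw straight up and slightly away.

```bash
python3 -m inch '[[0,-2,-0.5,5,0,0,0],[0,-2,-0.5,15,0,0,0],[0,0,0,25,0,0,0],[0,0,0,45,0,0,0],[0,0,0,50,0,0,0],[0,0,0,50,0,0,0],[0,-40,-40,0,0,0,0],[0,-40,-40,0,0,0,0],[0,-40,-40,0,0,0,0],[0,0,-50,0,0,0,0],[0,0,-50,0,0,0,0],[0,0,0,0,0,0,0]]'
python3 - <<'E'
from h import *
a=vision.read_camera("top");b=vision.read_camera("side")
cv2.imwrite("pics/end.png",np.vstack([a["img"][150:300,100:450],b["img"][140:350,150:500]])[:,:,::-1].repeat(1,0))
for p in(a,b):
  for n in("oil_bottle","oil_filter","plug_box","spanner"):
    r=vision.landmark_of(p,n); print(n,[(np.round(q["uv"],1),round(q["score"],2),atz(p,q["uv"],0)[:2].round()) for q in r[:1]])
  m=cv2.inRange(cv2.cvtColor(p["img"],cv2.COLOR_RGB2HSV),(20,120,60),(35,255,255))
  n,l,st,ce=cv2.connectedComponentsWithStats(m); print([(ce[i].round(1),st[i,4]) for i in range(1,n) if st[i,4]>15])
# predicted mark D at angle th
for p in(a,b):
  M=np.array([496.3,97,100.]);X=np.array([.967,.254,0]);P=M+65*X
  for th in(.7,.8,.9): print(th,proj(p,P-65*np.cos(th)*X-[0,0,65*np.sin(th)]).round(1))
print(sensors.get_state()["contact_force"])
E
```

```text
time_s: 11.68
eef_pos: [381.5, -122.5, 317.5]
tcp_rot: [[0.968, 0.249, 0.004], [0.249, -0.968, -0.005], [0.003, 0.005, -1.0]]
contact_force: [1.1, 0.6, 0.1]
width: 0.4
oil_bottle [(array([395.9, 176.8]), 0.56, array([ 639., -282.]))]
oil_filter [(array([266. , 279.1]), 0.96, array([379.,  66.]))]
plug_box [(array([189.9, 236.2]), 0.97, array([493., 262.]))]
spanner [(array([345.4, 254.8]), 0.95, array([ 437., -141.]))]
[(array([351.3, 204.4]), np.int32(80)), (array([318.3, 213.8]), np.int32(80)), (array([284.7, 223.4]), np.int32(81)), (array([249.9, 223.8]), np.int32(45))]
oil_bottle []
oil_filter [(array([212., 262.]), 0.94, array([376.,  67.]))]
plug_box [(array([207.1, 184.3]), 0.78, array([497., 273.]))]
spanner [(array([298.5, 313.2]), 0.92, array([ 430., -132.]))]
[(array([294. , 170.1]), np.int32(56)), (array([263., 182.]), np.int32(126)), (array([300.4, 176.2]), np.int32(32)), (array([253. , 188.4]), np.int32(27)), (array([275.6, 199.2]), np.int32(40)), (array([320.6, 225.9]), np.int32(88)), (array([358.3, 244.7]), np.int32(130))]
0.7 [250.5 227.2]
0.8 [250.1 225.5]
0.9 [249.7 223.7]
0.7 [255.1 201.9]
0.8 [256.5 202.4]
0.9 [258.  202.6]
[-0.45324825  0.12747788  0.84413742]
```

View pics/end.png

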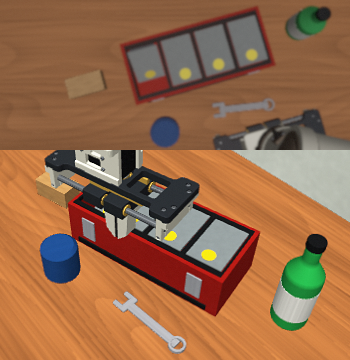

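The top view shows the left flap (end crop about (150,75)) tilted open. Its mark is at full-image (249.9,223.8), against a prediction of (249.7,223.7) for 0.9 rad. The hand is clear and the other things look where they were.

```bash
python3 -c "
from rig import order
print(order.close_job())"
```

```text
the job is handed in; nothing more can be done
None
```

I found the loose flap, opened it to its stop, took the hand away, and handed the job in at about 11.8 s on the robot's clock.

- **Finding it:** With the gripper shut, I pressed the four marks one after another, starting at the -y end. The first three pushed back at about 3 N per mm and reached at most 11 N, so they are latched. The fourth, at the +y end, gave at about 2–3 N.
- **Opening it:** I pushed the fourth flap down until the force rose to about 19 N at its stop, then lifted the hand straight up and moved it aside.
- **Flap check:** In the final top view, the open flap's mark is within 0.3 px of where it should be at 0.9 rad. The other three marks are unmoved.
- **Hand check:** The force reading was within 1 N of zero with the hand raised clear.
- **Bystander check:** Bottle, filter, carton and spanner all read within about 12 mm of their first positions. That is within the networks' scatter, since the pressing never came near them.
- **Not confirmed:** The networks did not find the bottle in the side view, before or after, so its position rests on the top view. The side view could not confirm the open flap, because the hand was in the way.

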